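Wedge up the levelling table to free its front foot

ROBOT

A 7-joint arm with a two-finger parallel gripper is mounted at the origin on the work surface. World frame = base frame: x ahead of the robot, y to its left, z up, the work surface at z = 0. Lengths are in m, angles in rad, forces in N, time in s.
With the tool pointing down it reaches from about 0.425 to 0.925 m from the base axis. Payload 6.8 kg.
Tool frame: the origin (TCP) lies at the centre of the arm's flange, where the gripper is bolted on; the fingertips stand 173 mm ahead of it and the grasp point (between the pads) lies 155 mm ahead of it (r.hold_point_z is the distance from the TCP to the grasp point, in m); z points along the fingers, x is the direction in which the jaws open and shut, and the axes are right-handed (so a half turn about z gives the same grasp; the last joint's range is limited). The gripper opens to 85 mm and grips with 20 to 120 N. Pads are 22 mm wide; open, the fingers measure 114 mm over their backs; the gripper's body (76 mm by 85 mm) begins 54 mm behind the grasp point. The pads swing forward as they close: fully open they stand 13 mm farther back than shut.
Start: joints at [1.053, 0.477, 0.022, 1.555, -0.011, 1.109, -0.083], TCP at [0.269, -0.619, 0.405] pointing down, gripper open.
Joint ranges: [-2.96, 2.96], [-0.34, 2.1], [-1.41, 1.46], [0.24, 2.44], [-1.37, 4.51], [0.17, 1.92], [-2.96, 2.96]. Speed limits (rad/s): [2.39, 2.39, 3.14, 3.14, 3.14, 3.14, 3.14].

INTERFACE

Orientations are given as a rotation vector (axis times angle).
In Python, from bench import r gives the robot as it stands.
- The arm moves only by the tool apply_moves, never from a script. Its arguments are lists of equal length, an entry for each row: "dp": the shift along the tool's x, y, z scaled (see below), a list of three; "twist": the turn, a rotation vector about the tool's x, y, z scaled (see below), a list of three; "jaw": the closure in counts, from 0 (fully open) to 255 (shut). In form: {"dp": [[x, y, z], ...], "twist": [[rx, ry, rz], ...], "jaw": [jaw, ...]}. A call has 1 to 20 rows; each row shifts and turns the pose as measured when the row begins, along the tool's axes as they then stand; what a row does not reach is not made up. The controller multiplies each number of a shift by 12 cm and each number of a turn by 120 degrees. A row lasts 1/10 s, in which the tool goes at most 50 mm and 8.59 degrees, less where a joint would pass 70% of its speed; a pose out of reach is approached as far as the arm can. A call with a number of a shift or a turn outside -1 to 1 is refused whole. A call with a gripper value outside its range is refused whole. The fingers move at their own pace and stop on an object; "grip_force" is the grip in N (left out, the last holds). Time passes only in rows, so rows that do not move let the fingers close. It gives the time, the measured TCP pose, the force and the opening at its end, in the units of the state.
- r.get_obs(): the state, without advancing time (a new reading comes with each control period).
- r.grab_frame(name): name is "side" or "top"; returns a dict with "color" (384x512x3 uint8, red, green, blue), "z_map" (384x512 float32, m along the optical axis (not along the pixel's ray), 0 where there is no reading), "intrinsics" (3x3 intrinsics, pixels), "R" (3x3) and "t" (3): a world point X has camera coordinates R X + t. Camera axes: x right, y down, z forward; pixel columns grow to the right and rows downward; lengths in m; the calibration is good to about 2 mm. A picture is of the moment at which its call begins.
- r.hand_in(): hands the job in, once; it reports no verdict.
The state is a dict: "clock": time; "joints": joint angles; "qvel": joint speeds; "tau": joint torques, N m; "tcp_pos": TCP position; "orientation": TCP orientation; "contact_force": force on the tool from outside, world axes, zero at the start; "moment": the same for the moment, N m; "grip_width": finger opening in m.
Only numpy, scipy, OpenCV 4.12 (cv2) and the standard library are available. Lean on these libraries where they do the work, as an engineer would, in place of code of your own. Each camera call takes 0.05 s, during which the arm holds its last target.

TASK

The front screw foot of the slide-coating levelling table has to be freed for adjusting: take the loose levelling wedge from the bench, lay it flat on the stone slab, and push its thin end squarely in under the table's front edge until the front foot just lifts off the slab - a gap of about 1 to 5 mm, no more - with the two back feet still standing in their cups. Do it with the wedge alone, without the gripper touching the table, and leave everything else where it is. Finish while still holding the wedge in place: keep your grip on it and do not let go.

Things in the scene. Friction and masses are not known exactly. Their poses are not given: they have to be found in the camera images.
- slab: fixed dark stone slab on the bench, 340 (x) x 330 (y) x 30 mm thick; origin at the centre of its underside, so its top is at z = 30 mm; +x is its back. The levelling table stands on its back half; the front 158 mm (-x side) is a clear apron. Two steel cups on it (38 mm across, 5 mm high) hold the table's back feet with 1.5 mm play.
- level_table: levelling table: loose aluminium plate 170 (x) x 200 (y) x 8 mm, about 0.9 kg, on three screw feet with dark screw heads on top. Origin at sole height under the plate's middle; +x is its back, its front edge is at x = -85 mm. Underside 14 mm above the soles, top 22, screw heads 39 mm. Back feet at x = 63, y = +/-78 mm stand in cups, so it cannot slide back; raised at the front, it tips about them.
- front_foot: the front screw foot, part of the levelling table, at x = -63, y = 0 mm in its frame, sole 26 mm across; origin at the centre of its sole. Standing on the slab its origin is 30 mm above the bench; the gap under it is its height above that.
- front_edge (a point): middle of the lower front edge of the levelling table's plate, 14 mm above the soles, 22 mm in front of the front foot's centre. The wedge may go in along this 200 mm edge wherever it clears the foot, best with its middle 35 to 75 mm to the left or right of this point.
- back_left_foot (a point): centre of the sole of the levelling table's back left (+y) foot; normally at the slab's top.
- back_right_foot (a point): centre of the sole of the levelling table's back right (-y) foot; normally at the slab's top.
- wedge: loose grey plastic levelling wedge, 140 (x) x 36 (y) mm, 0.13 kg. Origin at the middle of its flat underside, thin end to +x. Top slopes 1 in 5: 3 mm thick at the toe (x = 70), 24 mm at the heel (x = -36). Heel: block 34 long, 36 wide, 38 mm high. Pushed under the table's edge it touches it with the toe about 55 mm in; each further 5.9 mm lifts the front foot 1 mm. The push takes 5 to 12 N.
- wedge_toe (a point): middle of the wedge's toe, at the underside (70 mm from its origin along +x).
- wedge_heel (a point): middle of the wedge's heel block, 20 mm above the underside (53 mm from its origin along -x): where to grip it.
- spacer: bystander: plain rectangular block of the same grey plastic, 120 x 36 x 24 mm, no taper, on the bench at the other side of the slab from the wedge. Origin under its middle.
- oil_bottle: bystander: small amber dropper bottle, 28 mm across, 62 mm high, on the slab to the right of the table. Origin under its middle.
- spanner: bystander: open-ended steel spanner, 130 mm long, 8 mm thick, lying on the slab to the left of the table. Origin under its middle.
- slide_box: bystander: slide box with white lid, 98 x 84 x 34 mm, on the bench. Origin under its middle.
- stain_jar: bystander: square glass staining jar, 55 mm wide, 108 mm high, on the bench. Origin under its middle.
- tally_counter: bystander: round steel hand tally counter, 46 mm across, 37 mm high, on the bench. Origin under its middle.
- marker: bystander: black marker pen, 125 mm long, 11 mm thick, on the bench. Origin under its middle.
There are look-alikes about, which are no part of the job. What is shaped like the wedge but blue is not meant.

How it is judged:
By the outcome, as a careful person would: the job done as asked, in the order asked, and still so for the second after the job is handed in, while the arm keeps its last pose, push and grip.
It also fails if it takes over 42 s, if anything falls off the work surface, if the arm or the gripper's body presses on something with over 40 N, if the wrist force passes 120 N, or if a joint passes its speed limit or range.

## Working session

There is one attempt and no reset: what is moved stays moved. The work goes in short steps, Python scripts to look and compute and a tool call to move; the robot and the scene stay as the last step left them, time stands still between calls to the robot, and variables do not carry over. Pictures are saved under pics/ and viewed, and the job is handed in when it is done.

Besides the shell and the picture viewer there is one more tool, called after "Call:" in YAML: its name, and indented under it one key for each argument. apply_moves: Moves the arm, as the interface text tells. Shifts and turns lie within -1 to 1; 1 stands for 12 cm of shift or 120 degrees of turn. Its arguments: {"type":"object","properties":{"dp":{"type":"array"},"twist":{"type":"array"},"jaw":{"type":"array"},"grip_force":{"type":"number"}},"required":["dp","twist","jaw"]}

```bash
mkdir -p pics; ls
cat > h.py <<'E'
import numpy as np, cv2
from bench import r
def grab(n,tag):
    f=r.grab_frame(n); np.savez(f'pics/{tag}.npz',**{k:f[k] for k in f}); cv2.imwrite(f'pics/{tag}.png',f['color'][:,:,::-1]); return f
def load(tag): return dict(np.load(f'pics/{tag}.npz'))
def ray(f,u,v,z):
    K,R,t=f['intrinsics'],f['R'],f['t']; d=R.T@np.linalg.solve(K,[u,v,1.]); o=-R.T@t
    return o+d*(z-o[2])/d[2]
def proj(f,X):
    c=f['R']@np.array(X,float)+f['t']; p=f['intrinsics']@c; return p[:2]/p[2]
def cloud(f):
    K,R,t=f['intrinsics'],f['R'],f['t']; Z=f['z_map']; v,u=np.indices(Z.shape)
    P=np.stack([(u-K[0,2])/K[0,0]*Z,(v-K[1,2])/K[1,1]*Z,Z],-1)-t
    W=P@R; W[Z==0]=np.nan; return W
E
python3 - <<'E'
from h import *
for n in('top','side'):
    f=grab(n,n+'0'); print(n,f['intrinsics'].tolist(),(-f['R'].T@f['t']).round(3),f['R'].round(3).tolist())
    cv2.imwrite(f'pics/{n}0b.png',cv2.resize(f['color'][:,:,::-1],(800,600)))
print(r.get_obs(), r.hold_point_z)
E
```

```text
pics
top [[388.81815195346064, 0.0, 255.7375240023108], [0.0, 388.81815195346064, 197.69264451434924], [0.0, 0.0, 1.0]] [ 0.339 -0.015  1.234] [[-0.012, -1.0, -0.028], [-0.983, 0.017, -0.182], [0.183, 0.026, -0.983]]
side [[418.4101168837474, 0.0, 260.59881555308436], [0.0, 418.4101168837474, 192.55999417906037], [0.0, 0.0, 1.0]] [ 0.243 -1.049  0.778] [[0.963, -0.269, 0.004], [-0.144, -0.527, -0.837], [0.227, 0.806, -0.547]]
{'clock': 0.1, 'joints': array([ 1.05292095,  0.47769701,  0.02231094,  1.5563137 , -0.01149083,
        1.10928471, -0.08307053]), 'qvel': array([-0.00081216, -0.00153869,  0.00176619, -0.00039059, -0.00017238,
        0.00198707,  0.00010278]), 'tau': array([ 4.57263552e-03, -5.97769582e+01,  1.61414132e+00, -2.81957406e+01,
        1.28562329e-02,  4.96326669e-03, -2.14706682e-05]), 'tcp_pos': array([ 0.26885269, -0.61888933,  0.40385222]), 'orientation': array([-2.62636981e+00,  1.72247714e+00,  2.15547924e-03]), 'contact_force': array([-0.57477521,  0.04780658,  0.02752928]), 'moment': array([-0.0119978 , -0.02719228, -0.00396414]), 'grip_width': 0.0852760067173377} 0.1547
```

View pics/top0b.png

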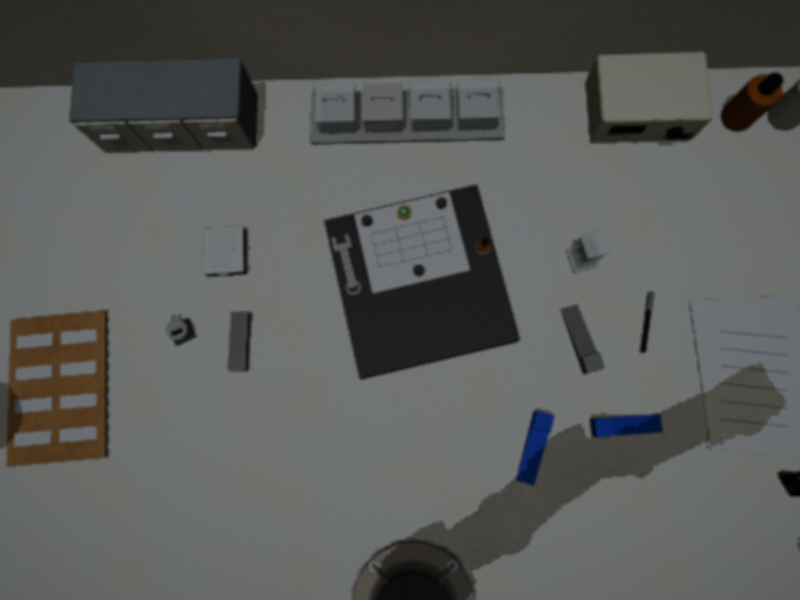

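View pics/side0b.png

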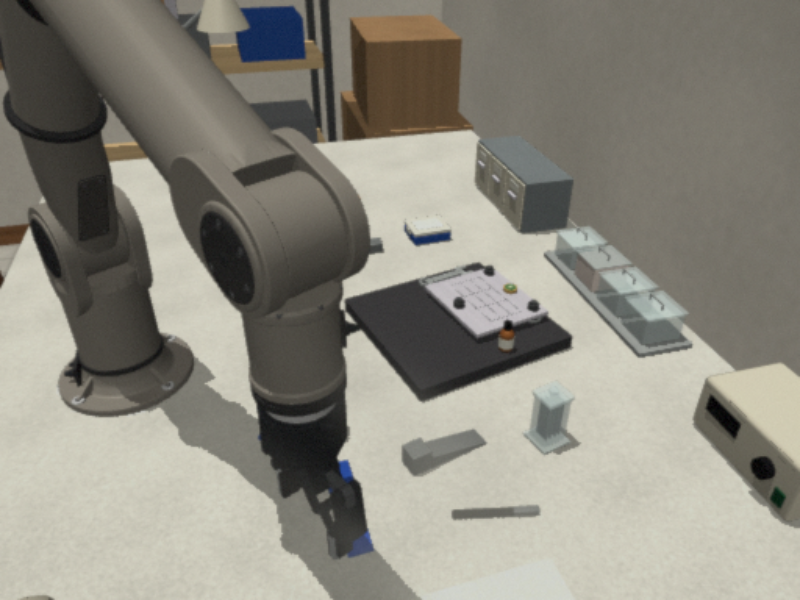

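Candidates (top view, 800x600 pixels): the grey tapered block at (582,338), the blue wedges at (535,447) and (627,425), and the plain grey spacer at (239,341). By the description I choose the grey tapered block at (582,338), with its heel near (593,362). I'll check it in a crop and measure it.

Run:
```python
from h import *
f=load('top0'); s=load('side0')
c=f['color'][170:260,330:430,::-1]; c2=s['color'][260:315,240:330,::-1]
a=cv2.resize(c,(400,360),interpolation=cv2.INTER_CUBIC); b=cv2.resize(c2,(400,244),interpolation=cv2.INTER_CUBIC)
b=cv2.copyMakeBorder(b,0,116,0,0,cv2.BORDER_CONSTANT)
cv2.imwrite('pics/crop1.png',cv2.convertScaleAbs(np.hstack([a,b]),alpha=1.5))
c=f['color'][110:250,200:340,::-1]
cv2.imwrite('pics/crop2.png',cv2.convertScaleAbs(cv2.resize(c,(600,600),interpolation=cv2.INTER_CUBIC),alpha=1.8))
W=cloud(f); 
for (u,v) in [(372,216),(379,232),(364,200),(290,215),(265,150),(268,173)]: print(u,v,W[v,u].round(4), f['color'][v,u])
```

```text
372 216 [ 0.5005 -0.3459  0.0189] [54 56 55]
379 232 [ 0.4487 -0.3592  0.0361] [64 66 65]
364 200 [ 0.5533 -0.3265  0.0101] [53 56 55]
290 215 [ 0.5061 -0.0895  0.0312] [30 29 30]
265 150 [ 0.7126 -0.0152  0.0496] [100 102 106]
268 173 [ 0.6336 -0.0232  0.0645] [27 29 31]
```

View pics/crop1.png

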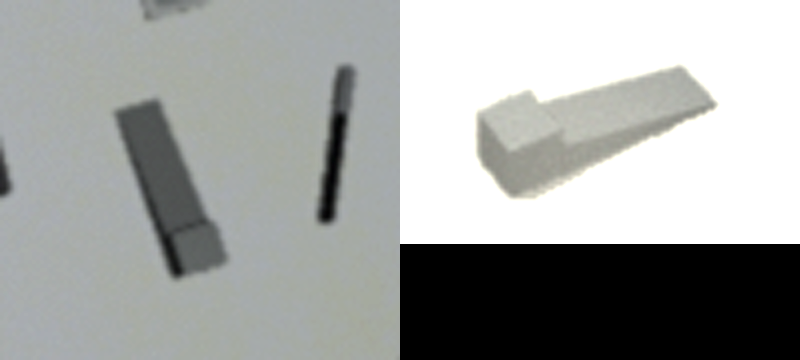

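View pics/crop2.png

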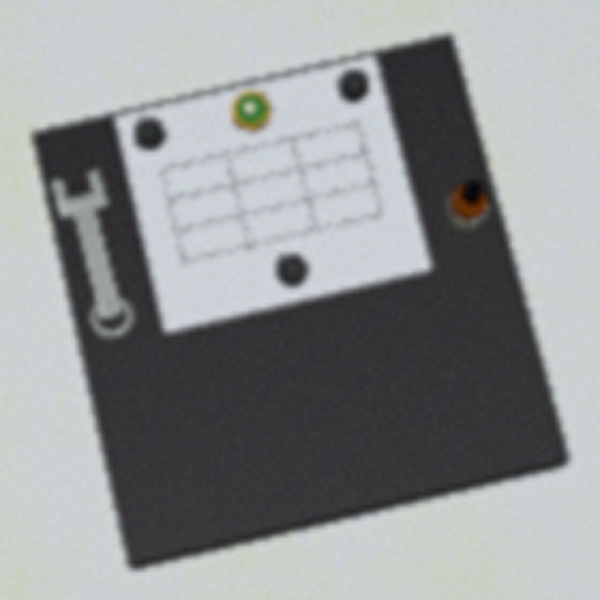

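The crop shows the grey wedge: heel block at the lower right of the top view, thin end up-left, no blue. The table's front edge runs from about (163,331) to (432,268) in crop 2. Next I measure the poses.

```bash
cat > meas.py <<'E'
from h import *
def rectpts(mask):
    cs,_=cv2.findContours(mask.astype(np.uint8),cv2.RETR_EXTERNAL,cv2.CHAIN_APPROX_NONE)
    c=max(cs,key=cv2.contourArea); return c.reshape(-1,2).astype(float)
def box(f,mask,z):
    p=rectpts(mask); q=np.array([ray(f,u,v,z)[:2] for u,v in p])
    (c,s,a)=cv2.minAreaRect((q*1000).astype(np.float32)); return np.array(c)/1000,np.array(s),a
E
python3 - <<'E'
from meas import *
f=load('top0'); W=cloud(f); g=f['color'].max(2).astype(int); Z=W[...,2]; col=f['color'].astype(int)
v,u=np.indices(Z.shape)
# table: bright within slab ROI
roi=(u>225)&(u<302)&(v>117)&(v<190)
m=roi&(g>75); m=cv2.morphologyEx(m.astype(np.uint8),cv2.MORPH_CLOSE,np.ones((9,9)))
# remove spanner/bottle by taking opened
m=cv2.morphologyEx(m,cv2.MORPH_OPEN,np.ones((9,9)))
cv2.imwrite('pics/mt.png',m*255); print('table',box(f,m,0.052))
# slab: not bench-bright
roi=(u>203)&(u<338)&(v>112)&(v<250)
b=np.median(g[255:265,230:330]); print('bench',b)
m=roi&(g<70); m=cv2.morphologyEx(m.astype(np.uint8),cv2.MORPH_CLOSE,np.ones((15,15)))
print('slab',box(f,m,0.030))
# wedge
roi=(u>350)&(u<392)&(v>190)&(v<244)
m=roi&(g<90); m=cv2.morphologyEx(m.astype(np.uint8),cv2.MORPH_OPEN,np.ones((3,3)))
cv2.imwrite('pics/mw.png',m*255)
print('wedge(z.01)',box(f,m,0.012))
# heel by depth
m=roi&(Z>0.031)&(g<95); print(m.sum()); P=W[m]; print('heel depth',np.nanmean(P,0))
(c,s,a)=cv2.minAreaRect((P[:,:2]*1000).astype(np.float32)); print(c,s,a)
m=roi&(Z>0.006)&(g<95); P=W[m];(c,s,a)=cv2.minAreaRect((P[:,:2]*1000).astype(np.float32)); print(c,s,a)
sl=roi&(Z>0.006)&(Z<0.026)&(g<95); A=W[sl]; 
vx,vy,x0,y0=cv2.fitLine((A[:,:2]).astype(np.float32),cv2.DIST_L2,0,1e-4,1e-4).ravel(); print('axis',np.degrees(np.arctan2(vy,vx)),A.mean(0))
# table top depth
m=(u>225)&(u<302)&(v>117)&(v<190)&(Z>0.046)&(Z<.057)&(g>75); print('tabletop z',np.nanmedian(W[m][:,2])); 
P=W[m];(c,s,a)=cv2.minAreaRect((P[:,:2]*1000).astype(np.float32)); print(c,s,a)
sm=(u>240)&(u<320)&(v>200)&(v<225); print('slab z',np.nanmedian(Z[sm])); print('bench z',np.nanmedian(Z[255:265,230:330]))
for sc in [(291,268),(354,84),(149,133)]:
    uu,vv=200+sc[0]/600*140,110+sc[1]/600*140; print('screw',ray(f,uu,vv,0.069))
E
```

```text
table (array([ 0.72333197, -0.00318553]), array([229.84466553, 208.76046753]), 9.110692024230957)
bench 116.0
slab (array([ 0.62461768, -0.02461894]), array([340.22164917, 327.91174316]), 12.698389053344727)
wedge(z.01) (array([ 0.50086774, -0.34770648]), array([140.09815979,  48.09075546]), 16.048599243164062)
136
heel depth [ 0.45024345 -0.35858962  0.03740273]
(450.44256591796875, -359.95220947265625) (33.33050537109375, 37.9317626953125) 17.217870712280273
(500.7074890136719, -345.43853759765625) (138.17340087890625, 38.19597244262695) 15.477081298828125
axis 10.247819 [ 0.50514362 -0.34235829  0.0147529 ]
tabletop z 0.051216041797514975
(698.6516723632812, -7.862144470214844) (171.33056640625, 200.0193328857422) 12.475456237792969
slab z 0.029391656301228586
bench z -0.0005044999695371928
screw [ 0.63397797 -0.02292547  0.069     ]
screw [ 0.77204199 -0.07159825  0.069     ]
screw [0.73773816 0.07917627 0.069     ]
```

```bash
cat >> h.py <<'E'
from scipy.spatial.transform import Rotation as Ro
def plan(pos,jawdeg):
    o=r.get_obs(); R=Ro.from_rotvec(o['orientation'])
    x=np.array([np.cos(np.radians(jawdeg)),np.sin(np.radians(jawdeg)),0]); z=np.array([0,0,-1.]); T=Ro.from_matrix(np.stack([x,np.cross(z,x),z],1))
    tw=(R.inv()*T).as_rotvec(degrees=True)
    d=np.array(pos)-o['tcp_pos']
    print('t',round(o['clock'],2),'tcp',o['tcp_pos'].round(4),'F',o['contact_force'].round(1),'M',o['moment'].round(2),'w',round(o['grip_width'],4))
    print('twist deg',tw.round(2),'scaled',(tw/120).round(4))
    print('d world mm',(d*1e3).round(1),'| in present tool scaled',(R.inv().apply(d)/.12).round(3),'| in target tool scaled',(T.inv().apply(d)/.12).round(3))
E
python3 - <<'E'
from h import *
plan([.450,-.360,.30],-74.2)
E
```

```text
t 0.1 tcp [ 0.2689 -0.6189  0.4039] F [-0.6  0.   0. ] M [-0.01 -0.03 -0.  ] w 0.0853
twist deg [0.01 0.09 7.68] scaled [0.0001 0.0007 0.064 ]
d world mm [ 181.1  258.9 -103.9] | in present tool scaled [-1.376 -2.244  0.867] | in target tool scaled [-1.665 -2.04   0.865]
```

Call:
apply_moves:
  dp:
    - [0, 0, 0]
    - [-0.1, -0.12, 0.0]
    - [-0.16, -0.2, 0.05]
    - [-0.2, -0.25, 0.08]
    - [-0.2, -0.25, 0.1]
    - [-0.2, -0.25, 0.1]
    - [-0.2, -0.25, 0.1]
    - [-0.2, -0.25, 0.1]
    - [-0.16, -0.2, 0.1]
    - [-0.1, -0.12, 0.05]
    - [0, 0, 0]
  twist:
    - [0, 0, 0.064]
    - [0, 0, 0]
    - [0, 0, 0]
    - [0, 0, 0]
    - [0, 0, 0]
    - [0, 0, 0]
    - [0, 0, 0]
    - [0, 0, 0]
    - [0, 0, 0]
    - [0, 0, 0]
    - [0, 0, 0]
  jaw: [0, 0, 0, 0, 0, 0, 0, 0, 0, 0, 0]

```text
clock: 1.2
tcp_pos: [0.4449, -0.3592, 0.3166]
orientation: [-2.531, 1.853, 0.011]
contact_force: [0.3, 1.3, 1.4]
grip_width: 0.0852
```

Run:
```python
from h import *
plan([.450,-.360,.24],-74.2)
grab('top','top1')
f=grab('side','side1')
cv2.imwrite('pics/side1b.png',cv2.resize(f['color'][:,:,::-1],(800,600)))
```

```text
t 1.2 tcp [ 0.4449 -0.3592  0.3166] F [0.3 1.3 1.4] M [-0.02  0.06  0.04] w 0.0852
twist deg [0.06 0.48 1.78] scaled [0.0005 0.004  0.0148]
d world mm [  5.1  -0.8 -76.6] | in present tool scaled [ 0.024 -0.039  0.638] | in target tool scaled [ 0.018 -0.039  0.638]
```

View pics/side1b.png

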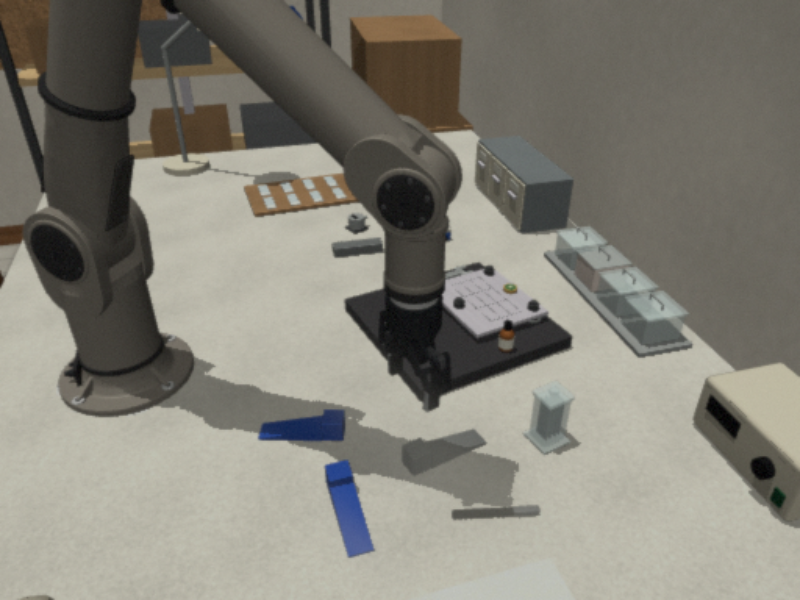

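The side view shows the open gripper above the wedge's heel at about (425,450), with nothing in the way. I go on down.

Call:
apply_moves:
  dp:
    - [0, 0, 0]
    - [0.01, -0.04, 0.15]
    - [0, 0, 0.25]
    - [0, 0, 0.2]
    - [0, 0, 0.05]
    - [0, 0, 0]
  twist:
    - [0.0005, 0.004, 0.015]
    - [0, 0, 0]
    - [0, 0, 0]
    - [0, 0, 0]
    - [0, 0, 0]
    - [0, 0, 0]
  jaw: [60, 60, 60, 60, 60, 60]

```text
clock: 1.9
tcp_pos: [0.4438, -0.3717, 0.2418]
orientation: [2.487, -1.909, 0.016]
contact_force: [0.4, -0.7, 0.8]
grip_width: 0.0649
```

Run:
```python
from h import *
plan([.450,-.360,.178],-74.2)
```

```text
t 1.9 tcp [ 0.4438 -0.3717  0.2418] F [ 0.4 -0.7  0.8] M [-0.05 -0.01 -0.01] w 0.0649
twist deg [-0.04 -0.71 -0.82] scaled [-0.0003 -0.0059 -0.0068]
d world mm [  6.2  11.7 -63.8] | in present tool scaled [-0.088 -0.075  0.53 ] | in target tool scaled [-0.08  -0.076  0.531]
```

Call:
apply_moves:
  dp:
    - [-0.08, -0.075, 0.0]
    - [0, 0, 0.12]
    - [0, 0, 0.12]
    - [0, 0, 0]
  twist:
    - [0, -0.006, -0.007]
    - [0, 0, 0]
    - [0, 0, 0]
    - [0, 0, 0]
  jaw: [60, 60, 60, 60]

```text
clock: 2.3
tcp_pos: [0.4512, -0.3607, 0.2142]
orientation: [-2.505, 1.893, -0.008]
contact_force: [0.1, -0.0, -1.2]
grip_width: 0.0653
```

Run:
```python
from h import *
plan([.450,-.360,.178],-74.2)
```

```text
t 2.3 tcp [ 0.4512 -0.3607  0.2142] F [ 0.1 -0.  -1.2] M [0.08 0.04 0.02] w 0.0653
twist deg [-0.25 -0.19  0.05] scaled [-0.0021 -0.0016  0.0004]
d world mm [ -1.2   0.7 -36.2] | in present tool scaled [-0.01   0.009  0.302] | in target tool scaled [-0.009  0.008  0.302]
```

Call:
apply_moves:
  dp:
    - [-0.01, 0.01, 0.1]
    - [0, 0, 0.12]
    - [0, 0, 0.08]
    - [0, 0, 0]
  twist:
    - [-0.002, -0.0015, 0]
    - [0, 0, 0]
    - [0, 0, 0]
    - [0, 0, 0]
  jaw: [60, 60, 60, 60]

```text
clock: 2.7
tcp_pos: [0.4494, -0.3598, 0.1745]
orientation: [2.506, -1.893, -0.002]
contact_force: [-0.4, -0.5, 0.0]
grip_width: 0.0653
```

Run:
```python
from h import *
plan([.450,-.360,.178],-74.2)
f=grab('side','side2')
cv2.imwrite('pics/side2b.png',cv2.resize(f['color'][200:340,200:340,::-1],(600,600),interpolation=cv2.INTER_CUBIC))
```

```text
t 2.7 tcp [ 0.4494 -0.3598  0.1745] F [-0.4 -0.5  0. ] M [ 0.01  0.01 -0.08] w 0.0653
twist deg [0.06 0.03 0.06] scaled [0.0005 0.0003 0.0005]
d world mm [ 0.6 -0.2  3.5] | in present tool scaled [ 0.003 -0.004 -0.029] | in target tool scaled [ 0.003 -0.004 -0.029]
```

View pics/side2b.png

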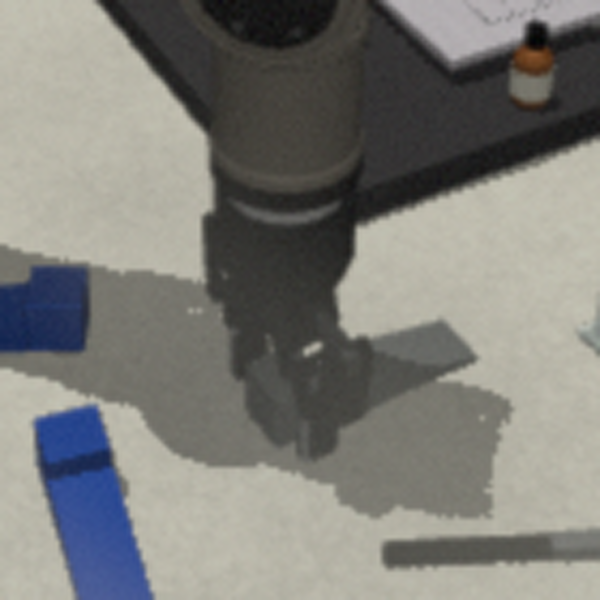

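The crop shows the jaws straddling the heel at about (300,400) in the crop, with the taper sticking out in front. I raise about 3 mm and close.

Call:
apply_moves:
  dp:
    - [0, 0, -0.025]
    - [0, 0, 0]
    - [0, 0, 0]
    - [0, 0, 0]
    - [0, 0, 0]
    - [0, 0, 0]
    - [0, 0, 0]
  twist:
    - [0, 0, 0]
    - [0, 0, 0]
    - [0, 0, 0]
    - [0, 0, 0]
    - [0, 0, 0]
    - [0, 0, 0]
    - [0, 0, 0]
  jaw: [60, 255, 255, 255, 255, 255, 255]
  grip_force: 80

```text
clock: 3.45
tcp_pos: [0.45, -0.3605, 0.1799]
orientation: [2.506, -1.894, 0.003]
contact_force: [0.3, 0.3, -0.7]
grip_width: 0.0346
```

Run:
```python
from h import *
plan([.450,-.360,.26],-74.2)
```

```text
t 3.45 tcp [ 0.45   -0.3605  0.1799] F [ 0.3  0.3 -0.7] M [ 0.02  0.03 -0.02] w 0.0346
twist deg [-0.05 -0.12  0.04] scaled [-0.0004 -0.001   0.0003]
d world mm [ 0.   0.5 80.1] | in present tool scaled [-0.003 -0.002 -0.667] | in target tool scaled [-0.004 -0.001 -0.667]
```

Call:
apply_moves:
  dp:
    - [0, 0, -0.1]
    - [0, 0, -0.2]
    - [0, 0, -0.2]
    - [0, 0, -0.15]
    - [0, 0, 0]
  twist:
    - [0, 0, 0]
    - [0, 0, 0]
    - [0, 0, 0]
    - [0, 0, 0]
    - [0, 0, 0]
  jaw: [255, 255, 255, 255, 255]

```text
clock: 3.95
tcp_pos: [0.4496, -0.3602, 0.2624]
orientation: [2.506, -1.894, 0.001]
contact_force: [1.1, 0.4, -1.1]
grip_width: 0.035
```

Run:
```python
from h import *
c=np.array([.6965,-.0085]); a=np.radians(12.55); u=np.array([np.cos(a),np.sin(a)]); n=np.array([-u[1],u[0]])
E=c-.085*u; L=E-.045*n
print('edge mid',E,'entry',L,'pre',L-.153*u,'touch heel',L-.068*u)
plan([*(L-.153*u),.27],-77.45)
```

```text
edge mid [ 0.61353093 -0.02696978] entry [ 0.62330904 -0.07089458] pre [ 0.47396471 -0.10414018] touch heel [ 0.55693378 -0.08567041]
t 3.95 tcp [ 0.4496 -0.3602  0.2624] F [ 1.1  0.4 -1.1] M [-0.03  0.05 -0.06] w 0.035
twist deg [ 0.   -0.05  3.29] scaled [ 0.     -0.0004  0.0274]
d world mm [ 24.4 256.    7.6] | in present tool scaled [-1.997 -0.778 -0.065] | in target tool scaled [-2.038 -0.662 -0.063]
```

Call:
apply_moves:
  dp:
    - [0, 0, 0]
    - [-0.12, -0.04, 0]
    - [-0.2, -0.065, 0]
    - [-0.3, -0.1, 0]
    - [-0.3, -0.1, 0]
    - [-0.3, -0.1, 0]
    - [-0.3, -0.1, 0]
    - [-0.25, -0.08, 0]
    - [-0.15, -0.05, 0]
    - [-0.08, -0.03, 0]
    - [0, 0, 0]
  twist:
    - [0, 0, 0.027]
    - [0, 0, 0]
    - [0, 0, 0]
    - [0, 0, 0]
    - [0, 0, 0]
    - [0, 0, 0]
    - [0, 0, 0]
    - [0, 0, 0]
    - [0, 0, 0]
    - [0, 0, 0]
    - [0, 0, 0]
  jaw: [255, 255, 255, 255, 255, 255, 255, 255, 255, 255, 255]

```text
clock: 5.05
tcp_pos: [0.4707, -0.0897, 0.2572]
orientation: [2.465, -1.942, -0.013]
contact_force: [-0.7, 0.6, -1.8]
grip_width: 0.0349
```

Run:
```python
from h import *
plan([.474,-.104,.225],-77.45)
f=grab('side','side3'); t=grab('top','top3')
cv2.imwrite('pics/s3.png',cv2.resize(f['color'][100:300,180:400,::-1],(660,600),interpolation=cv2.INTER_CUBIC))
cv2.imwrite('pics/t3.png',cv2.convertScaleAbs(cv2.resize(t['color'][100:260,190:350,::-1],(600,600),interpolation=cv2.INTER_CUBIC),alpha=1.6))
```

```text
t 5.05 tcp [ 0.4707 -0.0897  0.2572] F [-0.7  0.6 -1.8] M [-0.05 -0.02 -0.01] w 0.0349
twist deg [0.44 0.25 0.97] scaled [0.0036 0.0021 0.0081]
d world mm [  3.3 -14.3 -32.2] | in present tool scaled [ 0.124 -0.001  0.268] | in target tool scaled [ 0.123 -0.001  0.268]
```

View pics/s3.png

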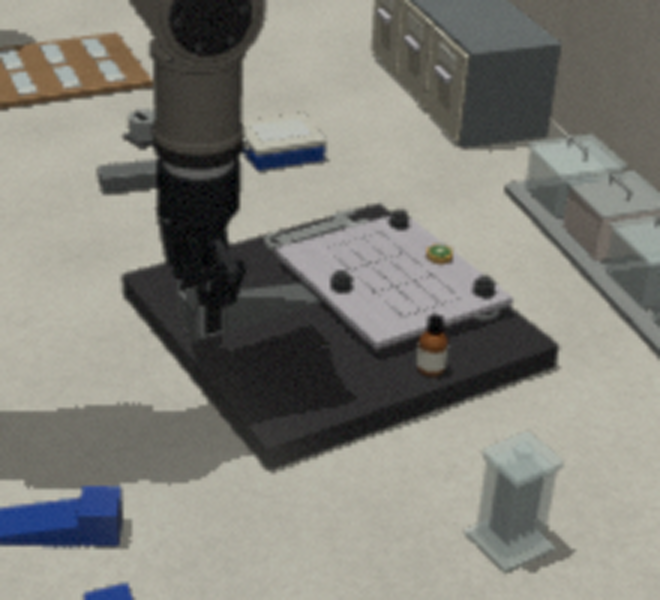

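View pics/t3.png

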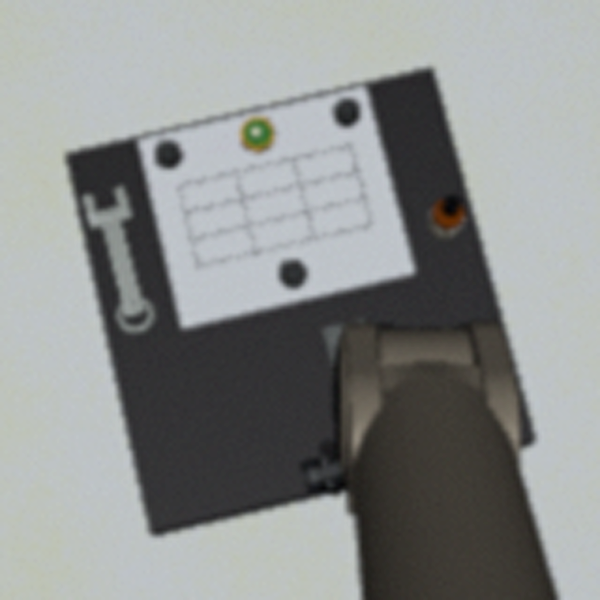

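The side view shows the wedge held level over the apron with its toe pointing at the table. The toe tip shows at about (340,330) in the top crop. I correct the pose and descend.

Call:
apply_moves:
  dp:
    - [0.124, 0, 0.0]
    - [0, 0, 0.1]
    - [0, 0, 0.1]
    - [0, 0, 0.05]
    - [0, 0, 0]
  twist:
    - [0.0036, 0.002, 0.008]
    - [0, 0, 0]
    - [0, 0, 0]
    - [0, 0, 0]
    - [0, 0, 0]
  jaw: [255, 255, 255, 255, 255]

```text
clock: 5.65
tcp_pos: [0.4733, -0.1132, 0.2238]
orientation: [2.435, -1.98, 0.003]
contact_force: [0.4, 1.0, -1.0]
grip_width: 0.0349
```

Run:
```python
from h import *
plan([.474,-.104,.220],-77.45)
f=grab('side','side4'); t=grab('top','top4')
cv2.imwrite('pics/s4.png',cv2.convertScaleAbs(cv2.resize(f['color'][160:260,210:320,::-1],(660,600),interpolation=cv2.INTER_CUBIC),alpha=1.3))
cv2.imwrite('pics/t4.png',cv2.convertScaleAbs(cv2.resize(t['color'][100:260,190:350,::-1],(600,600),interpolation=cv2.INTER_CUBIC),alpha=1.6))
```

```text
t 5.65 tcp [ 0.4733 -0.1132  0.2238] F [ 0.4  1.  -1. ] M [-0.06  0.07 -0.  ] w 0.0349
twist deg [ 0.06 -0.17 -0.79] scaled [ 0.0005 -0.0014 -0.0066]
d world mm [ 0.7  9.2 -3.8] | in present tool scaled [-0.074 -0.022  0.032] | in target tool scaled [-0.074 -0.023  0.032]
```

View pics/s4.png

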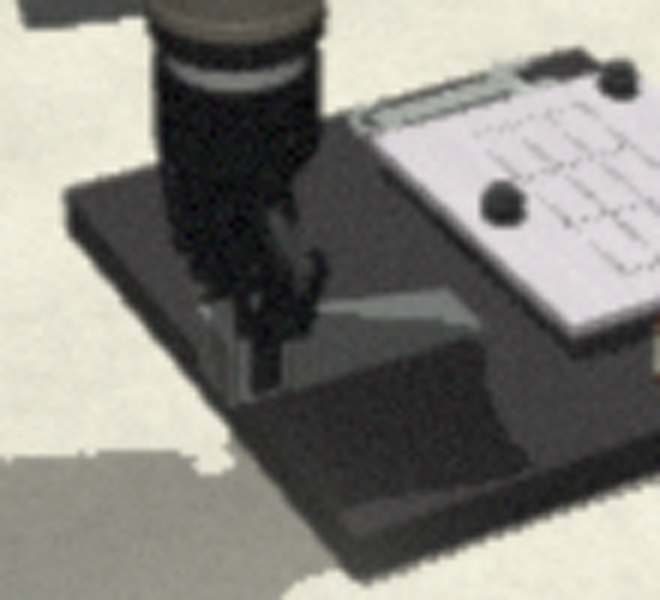

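View pics/t4.png

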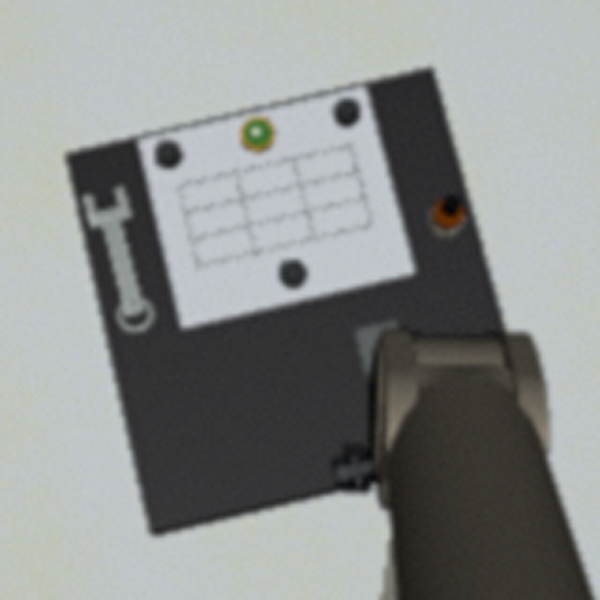

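In both crops the toe is just short of the table's front edge: top crop corners about (355,328) and (397,320), side crop corners about (447,287) and (482,328). I check the toe position.

Run:
```python
from h import *
t=load('top4'); f=load('side4'); o=r.get_obs(); z=o['tcp_pos'][2]-.180+.003; print(z)
for x,y in [(355,328),(397,320)]: print('top toe',ray(t,190+x/3.75-.37,100+y/3.75-.37,z))
for x,y in [(447,287),(482,328)]: print('side toe',ray(f,210+x/6-.4,160+y/6-.4,z))
a=np.radians(-78.2+90); print('expect',o['tcp_pos'][:2]+.123*np.array([np.cos(a),np.sin(a)]))
for x,y in [(180,328),(415,272)]: print('top edge',ray(t,190+x/3.75-.37,100+y/3.75-.37,.052))
for x,y in [(372,135),(575,330)]: print('side edge',ray(f,210+x/6-.4,160+y/6-.4,.052))
for x,y in [(293,273)]: print('top screw',ray(t,190+x/3.75-.37,100+y/3.75-.37,.069))
for x,y in [(505,190)]: print('side screw',ray(f,210+x/6-.4,160+y/6-.4,.069))
```

```text
0.04772157089781082
top toe [ 0.59170991 -0.07325554  0.04772157]
top toe [ 0.59786515 -0.10824089  0.04772157]
side toe [ 0.59268063 -0.07058893  0.04772157]
side toe [ 0.59829711 -0.10849001  0.04772157]
expect [ 0.5940551  -0.08780846]
top edge [0.59343842 0.07195952 0.052     ]
top edge [ 0.63751764 -0.12410025  0.052     ]
side edge [0.59645558 0.07247984 0.052     ]
side edge [ 0.63961003 -0.1276137   0.052     ]
top screw [ 0.63431402 -0.02251025  0.069     ]
side screw [ 0.63901314 -0.02398948  0.069     ]
```

Run:
```python
from h import *
plan([.494,-.1002,.214],-77.5)
```

```text
t 5.75 tcp [ 0.4737 -0.113   0.2247] F [ 0.6  1.3 -0.8] M [-0.01  0.05 -0.02] w 0.0345
twist deg [-0.01 -0.19 -0.71] scaled [-0.0001 -0.0016 -0.0059]
d world mm [ 20.3  12.8 -10.7] | in present tool scaled [-0.07  -0.188  0.089] | in target tool scaled [-0.067 -0.189  0.089]
```

Call:
apply_moves:
  dp:
    - [-0.03, -0.07, 0.0]
    - [-0.03, -0.07, 0]
    - [0, 0, 0.0]
    - [0, 0, 0.03]
    - [0, 0, 0.03]
    - [0, 0, 0]
  twist:
    - [0, -0.0016, -0.006]
    - [0, 0, 0]
    - [0, 0, 0]
    - [0, 0, 0]
    - [0, 0, 0]
    - [0, 0, 0]
  jaw: [255, 255, 255, 255, 255, 255]

```text
clock: 6.35
tcp_pos: [0.4911, -0.1002, 0.2181]
orientation: [-2.452, 1.96, -0.003]
contact_force: [0.1, 0.4, -0.9]
grip_width: 0.0348
```

Run:
```python
from h import *
plan([.494,-.1002,.210],-77.5)
```

```text
t 6.35 tcp [ 0.4911 -0.1002  0.2181] F [ 0.1  0.4 -0.9] M [0.   0.08 0.03] w 0.0348
twist deg [-0.18 -0.01  0.22] scaled [-0.0015 -0.0001  0.0018]
d world mm [ 2.9 -0.  -8.1] | in present tool scaled [ 0.006 -0.023  0.068] | in target tool scaled [ 0.006 -0.024  0.068]
```

Call:
apply_moves:
  dp:
    - [0, -0.02, 0.03]
    - [0, 0, 0.02]
    - [0, 0, 0.015]
    - [0, 0, 0.01]
    - [0, 0, 0]
  twist:
    - [-0.0015, 0, 0.002]
    - [0, 0, 0]
    - [0, 0, 0]
    - [0, 0, 0]
    - [0, 0, 0]
  jaw: [255, 255, 255, 255, 255]

```text
clock: 6.85
tcp_pos: [0.4934, -0.0999, 0.2096]
orientation: [2.448, -1.968, -0.0]
contact_force: [0.1, 0.6, -1.8]
grip_width: 0.0347
```

Run:
```python
from h import *
plan([.494,-.1002,.210],-77.5)
f=grab('side','side5')
cv2.imwrite('pics/s5.png',cv2.convertScaleAbs(cv2.resize(f['color'][160:260,210:320,::-1],(660,600),interpolation=cv2.INTER_CUBIC),alpha=1.3))
```

```text
t 6.85 tcp [ 0.4934 -0.0999  0.2096] F [ 0.1  0.6 -1.8] M [-0.    0.05  0.02] w 0.0347
twist deg [ 0.04 -0.02 -0.1 ] scaled [ 0.0004 -0.0001 -0.0008]
d world mm [ 0.6 -0.3  0.4] | in present tool scaled [ 0.003 -0.004 -0.003] | in target tool scaled [ 0.003 -0.004 -0.003]
```

View pics/s5.png

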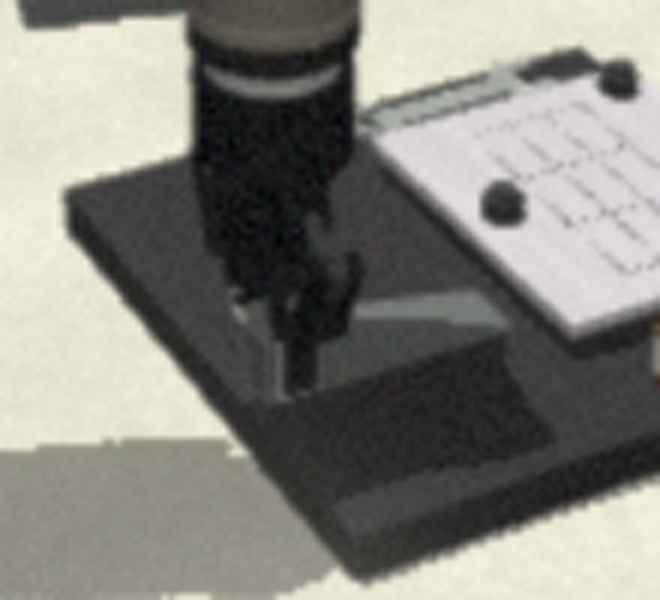

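The wedge is level, on or just above the slab, with its toe at about (505,325) short of the edge. Fz still equals the wedge's weight, so it is not resting yet. I lower it in about 1 mm steps.

Call:
apply_moves:
  dp:
    - [0, 0, 0.01]
    - [0, 0, 0.005]
    - [0, 0, 0]
  twist:
    - [0, 0, 0]
    - [0, 0, 0]
    - [0, 0, 0]
  jaw: [255, 255, 255]

```text
clock: 7.2
tcp_pos: [0.4935, -0.0999, 0.2095]
orientation: [2.448, -1.968, 0.0]
contact_force: [-0.8, 0.4, -1.1]
grip_width: 0.0349
```

Call:
apply_moves:
  dp:
    - [0, 0, 0.02]
    - [0, 0, 0.02]
  twist:
    - [0, 0, 0]
    - [0, 0, 0]
  jaw: [255, 255]

```text
clock: 7.4
tcp_pos: [0.4937, -0.0999, 0.2092]
orientation: [2.447, -1.968, -0.0]
contact_force: [-12.8, 2.5, 39.8]
grip_width: 0.0351
```

Run:
```python
from h import *
plan([.494,-.1002,.210],-77.5)
```

```text
t 7.4 tcp [ 0.4937 -0.0999  0.2092] F [-12.8   2.5  39.8] M [0.66 2.55 0.11] w 0.0351
twist deg [ 0.06 -0.05 -0.13] scaled [ 0.0005 -0.0004 -0.0011]
d world mm [ 0.3 -0.3  0.8] | in present tool scaled [ 0.003 -0.002 -0.007] | in target tool scaled [ 0.003 -0.002 -0.007]
```

Contact is confirmed: the wedge is down on the slab at TCP z of about 0.2094. I relax the down-force and slide in below the edge, short of contact.

Call:
apply_moves:
  dp:
    - [0, 0, -0.001]
    - [0, -0.04, 0]
    - [0, -0.08, 0]
    - [0, -0.08, 0]
    - [0, -0.08, 0]
    - [0, -0.06, 0]
    - [0, -0.04, 0]
    - [0, 0, 0]
  twist:
    - [0, 0, 0]
    - [0, 0, 0]
    - [0, 0, 0]
    - [0, 0, 0]
    - [0, 0, 0]
    - [0, 0, 0]
    - [0, 0, 0]
    - [0, 0, 0]
  jaw: [255, 255, 255, 255, 255, 255, 255, 255]

```text
clock: 8.2
tcp_pos: [0.5393, -0.0912, 0.2097]
orientation: [2.437, -1.965, -0.013]
contact_force: [-3.9, -0.2, 7.7]
grip_width: 0.0353
```

Run:
```python
from h import *
plan([.5597,-.0853,.2094],-77.5)
f=grab('side','side6'); t=grab('top','top6')
cv2.imwrite('pics/s6.png',cv2.convertScaleAbs(cv2.resize(f['color'][160:260,210:320,::-1],(660,600),interpolation=cv2.INTER_CUBIC),alpha=1.3))
```

```text
t 8.2 tcp [ 0.5393 -0.0912  0.2097] F [-3.9 -0.2  7.7] M [ 0.34 -0.14  0.13] w 0.0353
twist deg [ 0.78 -0.03 -0.27] scaled [ 0.0065 -0.0003 -0.0023]
d world mm [20.4  5.9 -0.3] | in present tool scaled [-0.012 -0.177  0.   ] | in target tool scaled [-0.011 -0.177  0.003]
```

View pics/s6.png

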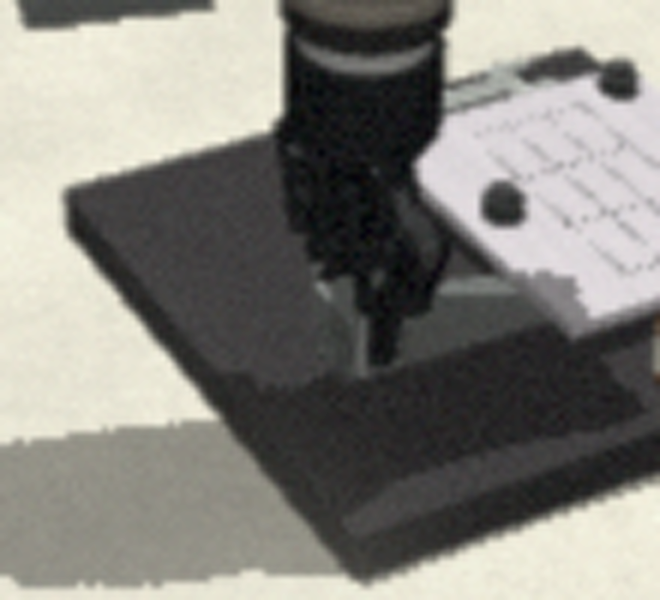

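The toe is now under the front edge at about (520,300), not yet touching. The tool has pitched 0.8° from friction, which I correct first.

Call:
apply_moves:
  dp:
    - [0, 0, 0]
    - [0, -0.03, 0.0]
    - [0, -0.03, 0]
    - [0, 0, 0]
  twist:
    - [0.0065, 0, -0.002]
    - [0, 0, 0]
    - [0, 0, 0]
    - [0, 0, 0]
  jaw: [255, 255, 255, 255]

```text
clock: 8.7
tcp_pos: [0.5473, -0.0896, 0.2093]
orientation: [2.447, -1.965, -0.004]
contact_force: [-2.6, 0.1, 3.8]
grip_width: 0.035
```

Run:
```python
from h import *
plan([.5597,-.0853,.2094],-77.5)
```

```text
t 8.7 tcp [ 0.5473 -0.0896  0.2093] F [-2.6  0.1  3.8] M [-0.08  0.09 -0.02] w 0.035
twist deg [ 0.27 -0.01 -0.04] scaled [ 0.0022 -0.     -0.0003]
d world mm [12.4  4.3  0.1] | in present tool scaled [-0.013 -0.108 -0.001] | in target tool scaled [-0.013 -0.108 -0.   ]
```

```bash
cat > lift.py <<'E'
from meas import *
# table frame: centre, yaw
C=np.array([.6988,-.0082]); a=np.radians(12.5); U=np.array([np.cos(a),np.sin(a)]); N=np.array([-U[1],U[0]])
def tilt(tag):
    f=load(tag); W=cloud(f).reshape(-1,3); g=f['color'].max(2).reshape(-1); mn=f['color'].min(2).reshape(-1)
    x=(W[:,:2]-C)@U; y=(W[:,:2]-C)@N
    m=(abs(x)<.078)&(abs(y)<.092)&(W[:,2]>.044)&(W[:,2]<.062)
    for fx,fy in [(-.063,0),(.063,.078),(.063,-.078),(.06,.01)]: m&=np.hypot(x-fx,y-fy)>.02
    X,Y,Z=x[m],y[m],W[m,2]
    A=np.c_[np.ones(m.sum()),X-.063,Y]
    for _ in range(4):
        k,*_r=np.linalg.lstsq(A,Z,rcond=None); e=Z-A@k; ok=abs(e)<2.5*e.std(); A,Z=A[ok],Z[ok]
    cov=np.linalg.inv(A.T@A)*e.var()
    return f"{tag} n={len(Z)} z@back={k[0]*1e3:.2f} pitch*126={-k[1]*126:.2f}+-{cov[1,1]**.5*126:.2f}mm rolly*156={k[2]*156:.2f}+-{cov[2,2]**.5*156:.2f} rms={e.std()*1e3:.2f}"
def screws(tag):
    f=load(tag); out=[]
    g=cv2.cvtColor(f['color'],cv2.COLOR_RGB2GRAY).astype(float)
    for fx,fy in [(-.063,0),(.063,.078),(.063,-.078)]:
        X=np.r_[C+fx*U+fy*N,.066]; u,v=proj(f,X); u0,v0=int(round(u)),int(round(v)); h=7
        p=g[v0-h:v0+h+1,u0-h:u0+h+1]; w=np.clip(np.percentile(p,80)*.75-p,0,None); vv,uu=np.mgrid[v0-h:v0+h+1,u0-h:u0+h+1]
        out.append(((uu*w).sum()/w.sum()).round(2)); out.append(((vv*w).sum()/w.sum()).round(2))
    return tag+' screws px '+str([float(o) for o in out])
if __name__=='__main__':
    import sys
    for t in sys.argv[1:]: print(tilt(t)); print(screws(t))
E
python3 lift.py top0 side0 top3 side3 top6 side6
```

```text
top0 n=2282 z@back=51.25 pitch*126=0.01+-0.14mm rolly*156=-0.15+-0.13 rms=2.19
top0 screws px [267.85, 172.85, 233.31, 141.35, 283.41, 128.45]
side0 n=1247 z@back=51.83 pitch*126=0.28+-0.12mm rolly*156=-0.05+-0.12 rms=1.40
side0 screws px [292.88, 194.19, 311.27, 172.35, 341.25, 195.82]
top3 n=2300 z@back=51.02 pitch*126=0.06+-0.15mm rolly*156=-0.04+-0.14 rms=2.26
top3 screws px [267.84, 172.85, 233.3, 141.37, 283.41, 128.46]
side3 n=1240 z@back=51.90 pitch*126=0.23+-0.12mm rolly*156=-0.05+-0.11 rms=1.37
side3 screws px [292.9, 194.19, 311.26, 172.36, 341.26, 195.81]
top6 n=2058 z@back=51.04 pitch*126=0.07+-0.16mm rolly*156=0.17+-0.15 rms=2.19
top6 screws px [267.84, 172.84, 233.31, 141.39, 283.4, 128.46]
side6 n=1224 z@back=51.85 pitch*126=0.24+-0.13mm rolly*156=-0.05+-0.12 rms=1.43
side6 screws px [292.87, 194.2, 311.25, 172.34, 341.26, 195.82]
```

The tilt measure repeats to about 0.15 mm and the screw centroids to about 0.02 px, so I have a good lift gauge. I push on to the touch point.

Call:
apply_moves:
  dp:
    - [0, -0.03, 0]
    - [0, -0.03, 0]
    - [0, -0.03, 0]
    - [0, 0, 0]
  twist:
    - [0.002, 0, 0]
    - [0, 0, 0]
    - [0, 0, 0]
    - [0, 0, 0]
  jaw: [255, 255, 255, 255]

```text
clock: 9.1
tcp_pos: [0.5588, -0.0874, 0.2095]
orientation: [2.446, -1.966, -0.005]
contact_force: [-1.3, -0.4, 3.2]
grip_width: 0.0345
```

```bash
python3 - <<'E'
from h import *
plan([.5773,-.0814,.2094],-77.5)
f=grab('side','side7'); t=grab('top','top7')
E
python3 lift.py top7 side7
```

```text
t 9.1 tcp [ 0.5588 -0.0874  0.2095] F [-1.3 -0.4  3.2] M [ 0.03 -0.05  0.01] w 0.0345
twist deg [ 0.27 -0.   -0.08] scaled [ 0.0023 -0.     -0.0007]
d world mm [18.5  6.  -0.1] | in present tool scaled [-0.016 -0.162 -0.   ] | in target tool scaled [-0.015 -0.162  0.   ]
top7 n=1917 z@back=50.93 pitch*126=0.18+-0.17mm rolly*156=-0.14+-0.16 rms=2.17
top7 screws px [267.84, 172.85, 233.3, 141.36, 283.41, 128.45]
side7 n=1168 z@back=51.96 pitch*126=0.03+-0.14mm rolly*156=0.01+-0.13 rms=1.43
side7 screws px [291.44, 195.13, 311.25, 172.34, 341.27, 195.82]
```

Call:
apply_moves:
  dp:
    - [0, -0.03, 0]
    - [0, -0.03, 0]
    - [0, 0, 0]
  twist:
    - [0.002, 0, 0]
    - [0, 0, 0]
    - [0, 0, 0]
  jaw: [255, 255, 255]

```text
clock: 9.5
tcp_pos: [0.5619, -0.087, 0.2097]
orientation: [2.441, -1.964, -0.013]
contact_force: [2.1, 0.9, 2.9]
grip_width: 0.035
```

```bash
python3 - <<'E'
from h import *
plan([.5773,-.0814,.2094],-77.5)
f=grab('side','side8'); t=grab('top','top8')
cv2.imwrite('pics/s8.png',cv2.convertScaleAbs(cv2.resize(f['color'][160:260,220:330,::-1],(660,600),interpolation=cv2.INTER_CUBIC),alpha=1.3))
E
python3 lift.py top8 side8
```

```text
t 9.5 tcp [ 0.5619 -0.087   0.2097] F [2.1 0.9 2.9] M [ 0.25 -1.09  0.14] w 0.035
twist deg [ 0.7   0.06 -0.13] scaled [ 0.0058  0.0005 -0.0011]
d world mm [15.4  5.6 -0.3] | in present tool scaled [-0.018 -0.135  0.001] | in target tool scaled [-0.018 -0.135  0.003]
top8 n=1879 z@back=51.04 pitch*126=0.16+-0.18mm rolly*156=0.16+-0.17 rms=2.22
top8 screws px [268.18, 172.71, 233.34, 141.37, 283.4, 128.46]
side8 n=1150 z@back=51.90 pitch*126=0.26+-0.13mm rolly*156=-0.19+-0.13 rms=1.37
side8 screws px [290.72, 194.69, 311.26, 172.34, 341.25, 195.81]
```

View pics/s8.png

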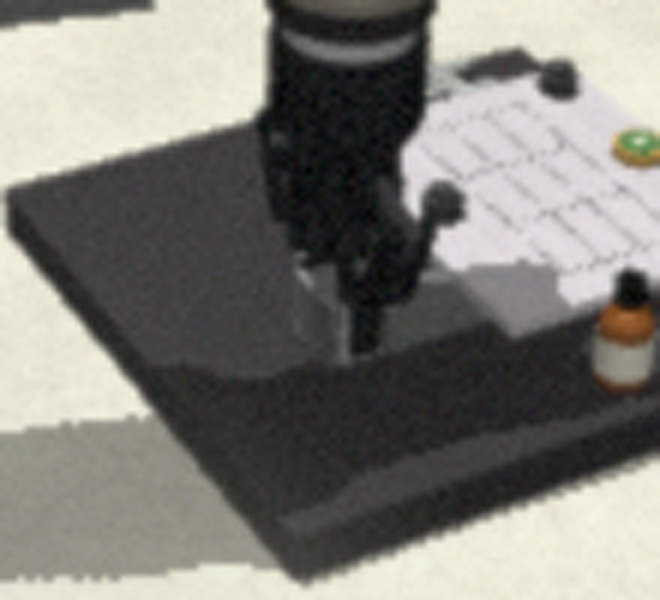

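The heel is clear of the plate and the gripper is in front of the edge. The screw head at (445,205) shows just behind the finger tip in this view, with a gap in x. I keep pushing with pitch correction.

Call:
apply_moves:
  dp:
    - [0, -0.02, 0]
    - [0, -0.04, 0]
    - [0, -0.04, 0]
  twist:
    - [0.006, 0, -0.001]
    - [0.003, 0, 0]
    - [0.003, 0, 0]
  jaw: [255, 255, 255]

```text
clock: 9.9
tcp_pos: [0.5632, -0.0873, 0.2093]
orientation: [2.438, -1.963, -0.023]
contact_force: [-22.1, -2.6, 26.3]
grip_width: 0.0353
```

```bash
python3 - <<'E'
from h import *
plan([.5773,-.0814,.2094],-77.5)
f=grab('side','side9'); t=grab('top','top9')
E
python3 lift.py top9 side9
```

```text
t 9.9 tcp [ 0.5632 -0.0873  0.2093] F [-22.1  -2.6  26.3] M [-0.45  3.29  0.5 ] w 0.0353
twist deg [ 1.05  0.26 -0.16] scaled [ 0.0088  0.0022 -0.0013]
d world mm [14.1  5.9  0.1] | in present tool scaled [-0.023 -0.125 -0.003] | in target tool scaled [-0.022 -0.125 -0.001]
top9 n=1844 z@back=51.07 pitch*126=0.20+-0.17mm rolly*156=-0.11+-0.17 rms=2.17
top9 screws px [267.91, 172.85, 233.27, 141.36, 283.4, 128.45]
side9 n=1117 z@back=51.95 pitch*126=0.13+-0.14mm rolly*156=0.03+-0.13 rms=1.39
side9 screws px [290.58, 194.48, 311.28, 172.34, 341.27, 195.78]
```

Call:
apply_moves:
  dp:
    - [0, 0, -0.006]
    - [0, 0, -0.003]
    - [0, 0, 0]
  twist:
    - [0.009, 0.002, -0.001]
    - [0.003, 0, 0]
    - [0, 0, 0]
  jaw: [255, 255, 255]

```text
clock: 10.3
tcp_pos: [0.5604, -0.0875, 0.2093]
orientation: [-2.449, 1.967, 0.002]
contact_force: [-1.5, -0.8, 6.3]
grip_width: 0.0347
```

Run:
```python
from h import *
plan([.5773,-.0814,.2094],-77.5)
```

```text
t 10.3 tcp [ 0.5604 -0.0875  0.2093] F [-1.5 -0.8  6.3] M [-0.17  0.67  0.03] w 0.0347
twist deg [ 0.    0.09 -0.04] scaled [ 0.      0.0008 -0.0004]
d world mm [16.9  6.1  0.1] | in present tool scaled [-0.02  -0.148 -0.001] | in target tool scaled [-0.019 -0.148 -0.001]
```

Call:
apply_moves:
  dp:
    - [0, 0, -0.004]
    - [0, -0.03, -0.003]
    - [0, -0.04, -0.003]
    - [0, -0.04, -0.003]
  twist:
    - [0, 0, 0]
    - [0, 0, 0]
    - [0.001, 0, 0]
    - [0.001, 0, 0]
  jaw: [255, 255, 255, 255]

```text
clock: 10.7
tcp_pos: [0.565, -0.0871, 0.2092]
orientation: [2.434, -1.96, -0.031]
contact_force: [-18.3, -1.2, 16.7]
grip_width: 0.035
```

```bash
python3 - <<'E'
from h import *
plan([.5773,-.0814,.2094],-77.5)
f=grab('side','side10'); t=grab('top','top10')
E
python3 lift.py top10 side10
```

```text
t 10.7 tcp [ 0.565  -0.0871  0.2092] F [-18.3  -1.2  16.7] M [-0.45  3.05  0.13] w 0.035
twist deg [ 1.44  0.3  -0.19] scaled [ 0.012   0.0025 -0.0016]
d world mm [12.3  5.7  0.2] | in present tool scaled [-0.025 -0.11  -0.004] | in target tool scaled [-0.024 -0.111 -0.001]
top10 n=1831 z@back=51.05 pitch*126=0.12+-0.18mm rolly*156=-0.14+-0.18 rms=2.20
top10 screws px [268.07, 172.66, 233.14, 141.38, 283.44, 128.28]
side10 n=1123 z@back=51.92 pitch*126=0.09+-0.15mm rolly*156=-0.31+-0.14 rms=1.50
side10 screws px [290.4, 194.23, 311.35, 172.34, 341.45, 195.77]
```

The TCP advances but the tool pitches while the wedge stays put, so the wedge is now against the edge and down-force adds friction. I push with upward bias and pitch hold.

Call:
apply_moves:
  dp:
    - [0, -0.02, -0.012]
    - [0, -0.03, -0.012]
    - [0, -0.03, -0.012]
  twist:
    - [0.012, 0.002, -0.001]
    - [0.012, 0, 0]
    - [0.012, 0, 0]
  jaw: [255, 255, 255]

```text
clock: 11.1
tcp_pos: [0.5648, -0.0876, 0.2093]
orientation: [-2.432, 1.96, -0.013]
contact_force: [-7.0, -2.4, 0.3]
grip_width: 0.0346
```

```bash
python3 - <<'E'
from h import *
plan([.5773,-.0814,.2094],-77.5)
f=grab('side','side11'); t=grab('top','top11')
E
python3 lift.py top11 side11
```

```text
t 11.1 tcp [ 0.5648 -0.0876  0.2093] F [-7.  -2.4  0.3] M [-0.67  2.06 -0.15] w 0.0346
twist deg [-1.14  0.29 -0.23] scaled [-0.0095  0.0024 -0.0019]
d world mm [12.5  6.2  0.1] | in present tool scaled [-0.028 -0.113  0.002] | in target tool scaled [-0.028 -0.113 -0.001]
top11 n=1898 z@back=51.08 pitch*126=1.94+-0.17mm rolly*156=-0.10+-0.17 rms=2.18
top11 screws px [268.25, 172.63, 233.19, 141.21, 283.37, 128.11]
side11 n=1096 z@back=52.20 pitch*126=1.56+-0.14mm rolly*156=-0.04+-0.14 rms=1.42
side11 screws px [290.26, 193.83, 311.54, 172.28, 341.65, 195.45]
```

Lift started (about 1.6 mm), but the tool is pitched toe-up by 1.1°, so part of that may be wedge tilt. I level it again while pushing.

Call:
apply_moves:
  dp:
    - [0, -0.04, -0.008]
    - [0, -0.04, -0.008]
  twist:
    - [-0.006, 0.002, -0.002]
    - [0.002, 0, 0]
  jaw: [255, 255]

```text
clock: 11.4
tcp_pos: [0.5694, -0.0866, 0.2092]
orientation: [2.448, -1.968, -0.007]
contact_force: [-19.7, -2.8, 16.5]
grip_width: 0.0351
```

```bash
python3 - <<'E'
from h import *
plan([.5773,-.0814,.2094],-77.5)
f=grab('side','side12'); t=grab('top','top12')
cv2.imwrite('pics/s12.png',cv2.convertScaleAbs(cv2.resize(f['color'][160:260,220:330,::-1],(660,600),interpolation=cv2.INTER_CUBIC),alpha=2))
E
python3 lift.py top12 side12
```

```text
t 11.4 tcp [ 0.5694 -0.0866  0.2092] F [-19.7  -2.8  16.5] M [-0.73  3.6   0.12] w 0.0351
twist deg [ 0.2   0.19 -0.09] scaled [ 0.0016  0.0016 -0.0008]
d world mm [7.9 5.2 0.2] | in present tool scaled [-0.028 -0.073 -0.002] | in target tool scaled [-0.028 -0.073 -0.002]
top12 n=1833 z@back=51.17 pitch*126=1.20+-0.17mm rolly*156=-0.30+-0.18 rms=2.19
top12 screws px [268.32, 172.56, 233.18, 141.27, 283.35, 128.13]
side12 n=1079 z@back=51.99 pitch*126=1.08+-0.14mm rolly*156=0.05+-0.13 rms=1.32
side12 screws px [290.14, 193.53, 311.5, 172.29, 341.64, 195.51]
```

View pics/s12.png

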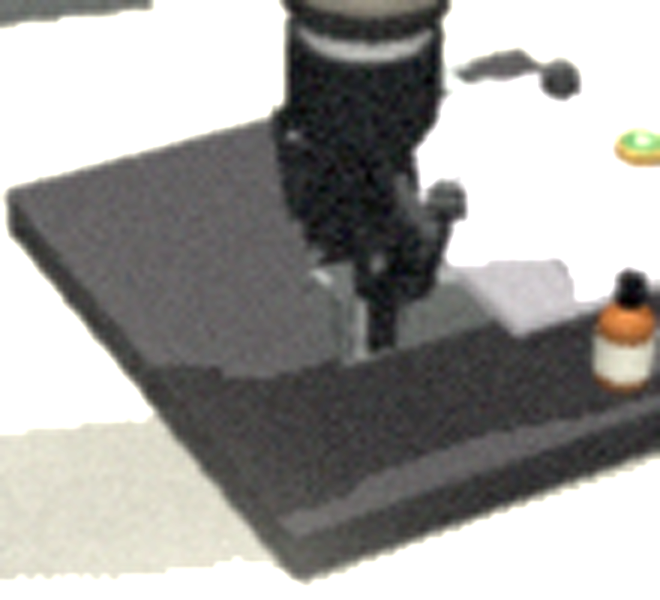

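Lift is about 1 mm with the wedge level. In the picture the wedge's lower edge lies straight on the slab, and the bottle and spanner are unmoved. Another 10 to 12 mm is needed.

Call:
apply_moves:
  dp:
    - [0, -0.03, -0.012]
    - [0, -0.035, -0.012]
    - [0, -0.035, -0.012]
  twist:
    - [0.008, 0.002, -0.001]
    - [0.006, 0, 0]
    - [0.003, 0, 0]
  jaw: [255, 255, 255]

```text
clock: 11.8
tcp_pos: [0.5728, -0.0861, 0.2093]
orientation: [-2.443, 1.965, -0.001]
contact_force: [-14.0, -2.5, 5.9]
grip_width: 0.0349
```

```bash
python3 - <<'E'
from h import *
plan([.5773,-.0814,.2094],-77.5)
f=grab('side','side13'); t=grab('top','top13')
E
python3 lift.py top13 side13
```

```text
t 11.8 tcp [ 0.5728 -0.0861  0.2093] F [-14.   -2.5   5.9] M [-0.78  2.89  0.01] w 0.0349
twist deg [-0.3   0.17 -0.13] scaled [-0.0025  0.0014 -0.001 ]
d world mm [4.5 4.7 0.1] | in present tool scaled [-0.031 -0.045 -0.001] | in target tool scaled [-0.03  -0.045 -0.001]
top13 n=1789 z@back=51.26 pitch*126=2.16+-0.16mm rolly*156=0.19+-0.17 rms=2.02
top13 screws px [268.54, 172.5, 233.16, 141.18, 283.34, 128.1]
side13 n=1062 z@back=52.19 pitch*126=1.79+-0.14mm rolly*156=0.28+-0.14 rms=1.36
side13 screws px [290.18, 193.21, 311.53, 172.28, 341.69, 195.44]
```

Call:
apply_moves:
  dp:
    - [-0.005, -0.035, -0.01]
    - [-0.005, -0.035, -0.01]
    - [0, -0.035, -0.01]
  twist:
    - [0, 0.002, -0.001]
    - [0.004, 0, 0]
    - [0.004, 0, 0]
  jaw: [255, 255, 255]

```text
clock: 12.2
tcp_pos: [0.5772, -0.0849, 0.2092]
orientation: [2.445, -1.97, -0.006]
contact_force: [-15.1, -2.3, 7.5]
grip_width: 0.0347
```

```bash
python3 - <<'E'
from h import *
plan([.5773,-.0814,.2094],-77.5)
f=grab('side','side14'); t=grab('top','top14')
E
python3 lift.py top14 side14
```

```text
t 12.2 tcp [ 0.5772 -0.0849  0.2092] F [-15.1  -2.3   7.5] M [-0.34  2.61  0.08] w 0.0347
twist deg [ 0.24  0.11 -0.22] scaled [ 0.002   0.0009 -0.0019]
d world mm [0.1 3.5 0.2] | in present tool scaled [-0.028 -0.007 -0.001] | in target tool scaled [-0.028 -0.007 -0.001]
top14 n=1743 z@back=51.32 pitch*126=2.54+-0.18mm rolly*156=-0.34+-0.19 rms=2.15
top14 screws px [269.3, 172.31, 233.16, 141.11, 283.3, 128.01]
side14 n=1034 z@back=52.10 pitch*126=2.39+-0.14mm rolly*156=-0.06+-0.14 rms=1.31
side14 screws px [290.38, 193.0, 311.51, 172.25, 341.78, 195.47]
```

Call:
apply_moves:
  dp:
    - [0, -0.03, -0.01]
    - [0, -0.03, -0.01]
    - [0, 0, 0]
    - [0, 0, 0]
  twist:
    - [0.004, 0.001, -0.002]
    - [0.003, 0, 0]
    - [0, 0, 0]
    - [0, 0, 0]
  jaw: [255, 255, 255, 255]

```text
clock: 12.7
tcp_pos: [0.5796, -0.0847, 0.2092]
orientation: [2.446, -1.966, -0.008]
contact_force: [-4.6, -1.5, 3.4]
grip_width: 0.0351
```

```bash
python3 - <<'E'
from h import *
plan([.5773,-.0814,.2094],-77.5)
f=grab('side','side15'); t=grab('top','top15')
cv2.imwrite('pics/s15.png',cv2.convertScaleAbs(cv2.resize(f['color'][150:250,230:340,::-1],(660,600),interpolation=cv2.INTER_CUBIC),alpha=1.3))
cv2.imwrite('pics/t15.png',cv2.convertScaleAbs(cv2.resize(t['color'][100:260,190:350,::-1],(600,600),interpolation=cv2.INTER_CUBIC),alpha=1.6))
E
python3 lift.py top15 side15
```

```text
t 12.7 tcp [ 0.5796 -0.0847  0.2092] F [-4.6 -1.5  3.4] M [-0.09  0.45  0.11] w 0.0351
twist deg [ 0.35  0.12 -0.09] scaled [ 0.0029  0.001  -0.0008]
d world mm [-2.3  3.3  0.2] | in present tool scaled [-0.031  0.012 -0.001] | in target tool scaled [-0.031  0.012 -0.001]
top15 n=1726 z@back=51.25 pitch*126=2.84+-0.18mm rolly*156=-0.28+-0.19 rms=2.15
top15 screws px [269.35, 172.23, 233.17, 141.1, 283.31, 127.98]
side15 n=1002 z@back=52.12 pitch*126=2.89+-0.15mm rolly*156=-0.10+-0.14 rms=1.32
side15 screws px [290.54, 192.88, 311.54, 172.26, 341.79, 195.45]
```

View pics/s15.png

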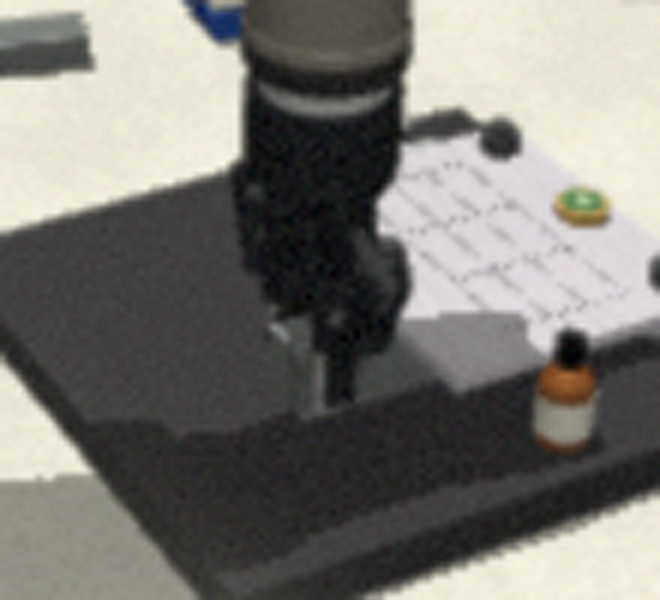

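View pics/t15.png

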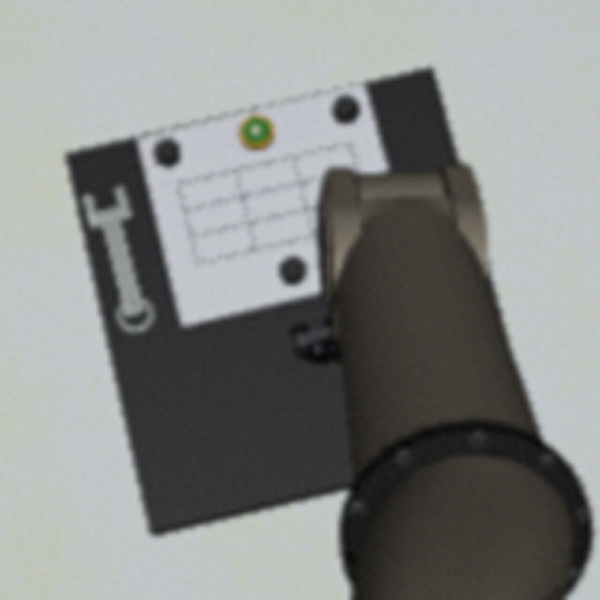

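The side view shows the wedge in under the plate's edge, flat, with the bottle untouched at (565,400). In the top view the table and spanner are in place. Lift is about 2.7 mm in both views. I trim the remaining 0.35° of pitch and check that it holds.

Call:
apply_moves:
  dp:
    - [0, 0, -0.004]
    - [0, 0, 0]
    - [0, 0, 0]
    - [0, 0, 0]
    - [0, 0, 0]
    - [0, 0, 0]
  twist:
    - [0.004, 0.001, -0.001]
    - [0, 0, 0]
    - [0, 0, 0]
    - [0, 0, 0]
    - [0, 0, 0]
    - [0, 0, 0]
  jaw: [255, 255, 255, 255, 255, 255]

```text
clock: 13.4
tcp_pos: [0.579, -0.0847, 0.2092]
orientation: [2.449, -1.966, -0.003]
contact_force: [-5.3, -1.0, 4.2]
grip_width: 0.0351
```

```bash
python3 - <<'E'
from h import *
plan([.5773,-.0814,.2094],-77.5)
f=grab('side','side16'); t=grab('top','top16')
cv2.imwrite('pics/s16.png',cv2.resize(f['color'][:,:,::-1],(800,600)))
E
python3 lift.py top16 side16
```

```text
t 13.4 tcp [ 0.579  -0.0847  0.2092] F [-5.3 -1.   4.2] M [0.   0.8  0.03] w 0.0351
twist deg [ 0.13  0.06 -0.01] scaled [ 0.0011  0.0005 -0.0001]
d world mm [-1.7  3.3  0.2] | in present tool scaled [-0.03   0.008 -0.001] | in target tool scaled [-0.03   0.008 -0.001]
top16 n=1737 z@back=51.42 pitch*126=2.48+-0.18mm rolly*156=-0.36+-0.19 rms=2.19
top16 screws px [269.35, 172.24, 233.17, 141.1, 283.29, 127.99]
side16 n=1021 z@back=52.06 pitch*126=2.85+-0.16mm rolly*156=-0.29+-0.15 rms=1.41
side16 screws px [290.53, 192.9, 311.54, 172.27, 341.79, 195.45]
```

View pics/s16.png

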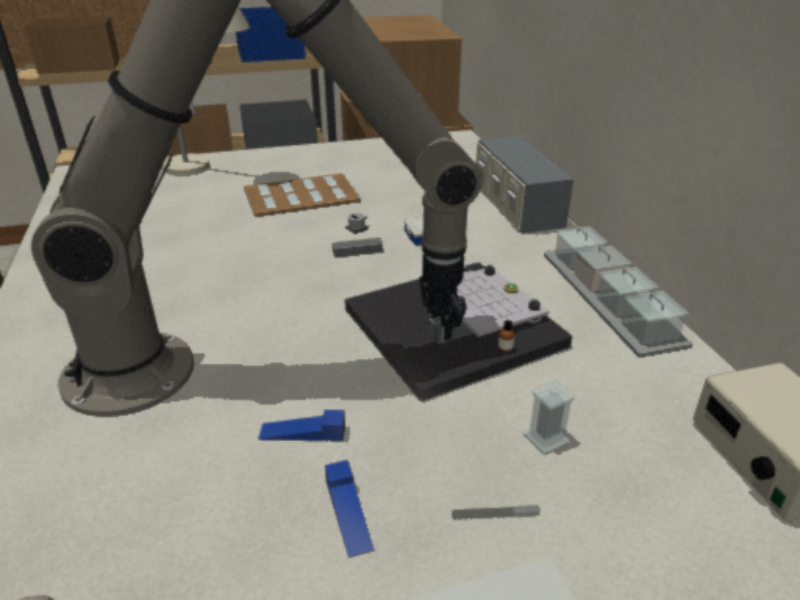

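Everything is stable: bystanders unmoved, lift about 2.5 to 2.7 mm, grip held. I hand in.

```bash
python3 -c "
from bench import r
print(r.hand_in())"
```

```text
the job is handed in; nothing more can be done
None
```

I gripped the grey wedge by its heel, laid it flat on the slab and pushed its toe in squarely under the table's front edge. It went in about 48 mm right of the edge's middle. I handed in at about 13.5 s of robot time, still gripping the wedge.

**Gap:** at the last check the front foot was about 2.5 mm off the slab, by the change in the plate's tilt. The two cameras read 2.4 mm (top) and 2.6 mm (side), each good to about 0.2 mm.

**Back feet:** the back of the plate reads 0.2 to 0.3 mm higher than before, close to the noise, and its sideways tilt is also small (about 0.2 mm beyond the earlier readings). The back screw heads moved by up to about half a pixel, which fits the plate tipping and the cup play being taken up. I took the feet as still in their cups; the cups themselves could not be seen.

**Wedge and surroundings:** the tool was within about 0.15° of upright and square to the edge. I saw no bystander moved in the last pictures; the slide box was partly hidden by the arm, and nothing was measured.

**What went less smoothly:** the first push stalled because down-force added friction and pitched the tool by up to 1.4°. I levelled it again with a slight upward bias. Pressing on the slab peaked at about 40 N through the held wedge, not the gripper's body.

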